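# Comb the dowels into their tray and hang the rake up

### The job

Take the rake down from its slotted upright and comb it along the tray's grooves (it works best from the middle outwards) until all three dowels lie parallel, each settled at the bottom of a groove; only the rake may touch the dowels. Then hook the rake's two claws back into the upright's slots and press it down until it is fully home, let go, and leave the jar, the speed square and the wrench where they are.

Things in the scene. Friction and masses are not known exactly. Their poses are not given: they have to be found in the camera images.
- tray: Fixed tray, dark wooden rim, 226 x 284 mm. Origin at the centre of its underside, z up. Seven grooves along x, centred at y = -108, -72 .. 108 mm, floors at z = 8 (6 mm wide, 45-degree sides); sharp ridges beside them at y = -126, -90 .. 126 mm, crests at z = 23 mm. End walls' inner faces at x = -105 and 105, side walls' at y = -126 and 126, all wall tops at z = 40 mm.
- rack: Blue fixed slotted upright: a steel panel 5 mm thick (x), 150 mm wide (y), 87 mm high. Origin at the middle of the panel's underside; x points to its back, away from the rake. A foot plate 60 mm deep, 5 mm thick lies on the bench behind it.
- rack_seat (a point): Point in the upright's panel, mid-thickness, midway between its two slots, at the height of the slots' lower edges (56 mm above the bench). Axes as for the upright: x normal to the panel towards its back, z up. Slots centred at y = -45 and 45 mm, each 18 mm wide and 24 mm high, from this height up.
- rake: The rake, 250 g; origin at the middle of the row of tooth tips. z up along the handle, y along the head, x towards its back, where the claws are. It starts hooked home in the upright: its axes are then about those of rack_seat.
- rake_grip (a point): Where to hold the rake: centre of its upright red handle, 20 mm thick along x, 34 mm wide along y; its top is 22 mm above this point, its foot 56 mm below. Axes of the rake.
- rake_hook (a point): Point of the rake that meets rack_seat when hung: midway between the claws, at their arms' underside, mid-gap between head and tips; 14.5 mm in x, -68 mm in z from rake_grip. Claws at y = -45 and 45 mm, 8 mm wide, arms 5 mm thick, tips 10 mm down and 9.5 mm back from it. To pass the slots hold it 10 to 19 mm above rack_seat, move along the rack's x, then press down.
- rake_teeth (a point): Middle of the row of tooth tips, 106 mm below rake_grip and 7 mm in x from it. Six teeth, 6 mm diameter, 26 mm long, along y at -90, -54, -18, 18, 54, 90 mm, under a head bar 196 mm long. Run over the tray's six inner ridges, tips about 3 mm above the crests. Lowered at the tray's x = 0 they pass between the dowels with about 5 mm to spare.
- rod_a_mid (a point): Beech dowel, 150 mm long, 14 mm diameter, rounded ends, 25 g. Point at its centre, x axis along it. Starts askew (18 to 25 degrees either way) across a groove, its middle over the groove's centre line at about the tray's x = 0, resting on both ridges: centre at tray z = 30 mm; settled 15 mm. Teeth combed from mid-tray outwards turn it straight; combed in from an end they turn it crosswise.
- rod_b_mid (a point): Beech dowel, 150 mm long, 14 mm diameter, rounded ends, 25 g. Point at its centre, x axis along it. Starts askew (18 to 25 degrees either way) across a groove, its middle over the groove's centre line at about the tray's x = 0, resting on both ridges: centre at tray z = 30 mm; settled 15 mm. Teeth combed from mid-tray outwards turn it straight; combed in from an end they turn it crosswise.
- rod_c_mid (a point): Beech dowel, 150 mm long, 14 mm diameter, rounded ends, 25 g. Point at its centre, x axis along it. Starts askew (18 to 25 degrees either way) across a groove, its middle over the groove's centre line at about the tray's x = 0, resting on both ridges: centre at tray z = 30 mm; settled 15 mm. Teeth combed from mid-tray outwards turn it straight; combed in from an end they turn it crosswise.
- rod_a: The dowel of rod_a_mid.
- rod_b: The dowel of rod_b_mid.
- rod_c: The dowel of rod_c_mid.
- jar_mid (a point): Bystander: blue tack jar, 68 mm diameter, 75 mm high; its centre.
- square_mid (a point): Bystander: orange speed square lying flat, 130 x 110 mm, up to 12 mm thick; its centre.
- wrench_mid (a point): Bystander: steel wrench lying flat, 180 mm long; its centre.
Not all that is in view belongs to the job. What is shaped like the rod_a but purple is not meant. Several things look just like the rack: the one meant starts farthest to the robot's right.

How it is judged:
By the outcome, as a careful person would: the job done as asked, in the order asked, and still so for the second after the job is handed in, with the robot touching nothing.
It also fails if it takes over 54 s, if anything falls off the work surface, if the arm or the gripper's body presses on something with over 40 N, if the wrist force passes 120 N, or if a joint passes its speed limit or range.

### The arm

A 6-joint arm with a two-finger parallel gripper is mounted at the origin on the work surface. World frame = base frame: x ahead of the robot, y to its left, z up, the work surface at z = 0. Lengths are in mm, angles in rad, forces in N, time in s.
With the tool pointing down it reaches from about 300 to 875 mm from the base axis. Payload 4.2 kg.
Tool frame: the origin (TCP) lies between the finger pads; the fingertips stand 17 mm ahead of it and the grasp point (between the pads) lies 2 mm behind it (tip_extent is the distance from the TCP to the fingertips, in mm); z points along the fingers, y is the line along which they close (so a half turn about z gives the same grasp; the last joint's range is limited). The gripper opens to 85 mm and grips with 20 to 120 N. Pads are 22 mm wide; open, the fingers measure 114 mm over their backs; the gripper's body (76 mm by 85 mm) begins 54 mm behind the grasp point. The pads swing forward as they close: fully open they stand 13 mm farther back than shut.
Start: joints at [1.263, 0.32, 1.565, -0, 1.257, -0.02], TCP at [163.211, 551.364, 248.338] pointing down, gripper open.
Joint ranges: [-3.11, 3.11], [-0.84, 2.01], [0.21, 2.61], [-1.34, 4.49], [0.05, 2.63], [-2.56, 2.56]. Speed limits (rad/s): [2.57, 2.57, 3.14, 3.14, 3.14, 3.14].

### API

Orientations are given as a rotation vector (axis times angle).
In Python, from plant import * gives the robot as it stands.
- The arm moves only by the tool arm_command, never from a script. Its argument "targets" is a list of rows, each an object with "translation": the shift along the tool's x, y, z in m, a list of three; "spin": the turn about the tool's z in degrees. In form: [{"translation": [tx, ty, tz], "spin": spin}, ...]. A call has 1 to 10 rows; each row is the pose to reach, as a shift and turn from the pose commanded when the call began, along the tool's axes at that moment; what a row does not reach only later rows make up. A row lasts 1/8 s, in which the tool goes at most 62.5 mm and 10.7 degrees, less where a joint would pass 70% of its speed; a pose out of reach is approached as far as the arm can. A call with a gripper value outside its range is refused whole. "hand" is the finger opening in m, from 0 to 0.0854, set as the call begins (left out, the last holds). The fingers move at their own pace and stop on an object; "grip_force" is the grip in N (left out, the last holds). Time passes only in rows, so rows that repeat a pose let the fingers close. It gives the time, the measured TCP pose, the force, the opening and the grip force at its end, in the units of the state.
- observe(): the state, without advancing time (a new reading comes with each control period).
- get_image(name): name is "scene" or "top" or "wrist"; returns the picture (420x560x3 uint8, blue, green, red); there is no depth.
- camera_params(name): a dict with "mtx" (3x3 intrinsics, pixels), "rvec" (rotation vector, rad) and "tvec" (3), from world to camera coordinates, as OpenCV has them. Camera axes: x right, y down, z forward; pixel columns grow to the right and rows downward; lengths in mm; the calibration is good to about 2 mm. A picture is of the moment at which its call begins: read the wrist's pose just before it. camera_params takes no time and is no camera call; for the wrist camera it gives the pose at the moment of the call.
- hand_in(): hands the job in; it is judged then, once.
The state is a dict: "t": time; "joint_positions": joint angles; "qvel": joint speeds; "joint_efforts": joint torques, N m; "position": TCP position; "tcp_rot": TCP orientation; "force": force on the tool from outside, world axes, zero at the start; "moment": the same for the moment, N m; "gripper_width": finger opening in mm; "grip_force": force on a finger pad.
Only numpy, scipy, OpenCV 4.12 (cv2) and the standard library are available. Lean on these libraries where they do the work, as an engineer would, in place of code of your own. Each camera call takes 0.05 s, during which the arm holds its last target. There are 200 camera calls.

## Working session

There is one attempt and no reset: what is moved stays moved. The work goes in short steps, Python scripts to look and compute and a tool call to move; the robot and the scene stay as the last step left them, time stands still between calls to the robot, and variables do not carry over. Pictures are saved under pics/ and viewed, at most 10 in all, crops included, and the job is handed in when it is done.

Besides the shell and the picture viewer there is one more tool, called after "Request:" by a JSON object that holds its "name" and its "arguments", one argument or row to a line. arm_command: Moves the arm, as the interface text tells. Its arguments: {"type":"object","properties":{"targets":{"type":"array"},"hand":{"type":"number"},"grip_force":{"type":"number"}},"required":["targets"]}

```bash
mkdir -p pics; ls; python3 - <<'E'
from plant import *
import cv2, numpy as np
s=observe();print(s['t'],s['position'],s['tcp_rot'],s['force'])
for n in("scene","top"):
    cv2.imwrite(f"pics/{n}0.png",get_image(n))
    p=camera_params(n);R=cv2.Rodrigues(np.array(p['rvec'],float))[0]
    print(n,np.array(p['mtx']).round(1).tolist(),(-R.T@np.array(p['tvec']).ravel()).round(0),R.round(2).tolist())
E
```

```text
pics
0.0 [163.06651303 550.92276505 247.48138289] [-4.50509638e-01 -3.10880875e+00  2.71506735e-03] [0.30748439 0.34673538 0.13930935]
scene [[451.3, 0.0, 280.3], [0.0, 451.3, 209.4], [0.0, 0.0, 1.0]] [1250.  -42. 1278.] [[0.09, 1.0, -0.01], [0.85, -0.08, -0.52], [-0.51, 0.04, -0.86]]
top [[516.3, 0.0, 277.9], [0.0, 516.3, 209.1], [0.0, 0.0, 1.0]] [ 335.    8. 1507.] [[-0.01, -1.0, 0.01], [-0.99, 0.01, -0.15], [0.15, -0.02, -0.99]]
```

View pics/scene0.png

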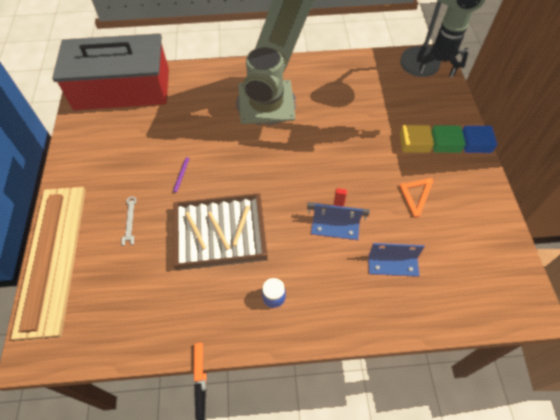

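View pics/top0.png

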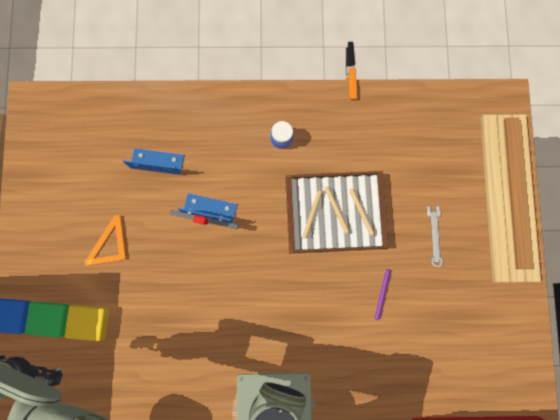

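The racks in top view are at (210,208), carrying the rake with its red handle at (200,220), and at (158,160), which is empty. In that view image right is −y, the robot's right, so the one at (210,208) is meant. The tray is at (337,212) with three beech dowels. The purple rod at (383,294) is a decoy. The jar is at (282,134), the square at (108,242) and the wrench at (435,236). Next I'll measure, with one close crop to check.

```bash
cat >h.py <<'E'
from plant import *
import cv2, numpy as np
def cam(n):
    p=camera_params(n);return np.array(p['mtx'],float),cv2.Rodrigues(np.array(p['rvec'],float))[0],np.array(p['tvec'],float).ravel()
def ray(c,px,z):
    K,R,t=c;d=R.T@np.linalg.inv(K)@np.array([px[0],px[1],1.]);o=-R.T@t
    return (o+d*(z-o[2])/d[2])
def proj(c,P):
    K,R,t=c;q=K@(R@np.asarray(P,float)+t);return q[:2]/q[2]
def two(c1,p1,c2,p2):
    P=[K@np.c_[R,t] for K,R,t in(c1,c2)]
    X=cv2.triangulatePoints(P[0],P[1],np.array(p1,float).reshape(2,1),np.array(p2,float).reshape(2,1)).ravel();return X[:3]/X[3]
def mask(im,lo,hi):
    return cv2.inRange(cv2.cvtColor(im,cv2.COLOR_BGR2HSV),lo,hi)
def blobs(m,amin=20):
    return sorted([c for c in cv2.findContours(m,cv2.RETR_EXTERNAL,cv2.CHAIN_APPROX_NONE)[0] if cv2.contourArea(c)>=amin],key=lambda c:-cv2.contourArea(c))
E
python3 - <<'E'
from h import *
im=cv2.imread('pics/top0.png');sc=cv2.imread('pics/scene0.png')
T=cam('top');S=cam('scene')
def red(i):
    return mask(i,(0,180,90),(6,255,255))|mask(i,(174,180,90),(180,255,255))
for n,i in(('top',im),('scene',sc)):
    for c in blobs(red(i),15): print(n,'red',cv2.minAreaRect(c))
for c in blobs(mask(im,(105,150,60),(125,255,255)),60): print('blue',cv2.minAreaRect(c))
# wall: rim
m=mask(im,(0,30,15),(18,200,75)); 
for c in blobs(m,1500): print('rim',cv2.minAreaRect(c))
crop=im[160:265,160:400];cv2.imwrite('pics/c1.png',cv2.resize(crop,None,fx=3.3,fy=3.3,interpolation=cv2.INTER_CUBIC))
E
```

```text
top red ((477.5, 417.5), (3.0, 131.0), 90.0)
top red ((200.4500274658203, 219.6500244140625), (13.914020538330078, 6.640782833099365), 18.434947967529297)
scene red ((127.57254028320312, 91.65536499023438), (26.016569137573242, 38.46819305419922), 84.95755004882812)
scene red ((162.0, 77.5), (39.0, 8.0), 90.0)
scene red ((340.5, 196.0), (14.0, 9.0), 90.0)
blue ((12.74827766418457, 316.0207214355469), (28.23546600341797, 32.63687515258789), 4.763640880584717)
blue ((153.57154846191406, 160.61802673339844), (54.32245635986328, 17.547016143798828), 7.431407928466797)
blue ((207.94696044921875, 207.53343200683594), (51.460418701171875, 17.37509536743164), 12.804265975952148)
```

View pics/c1.png

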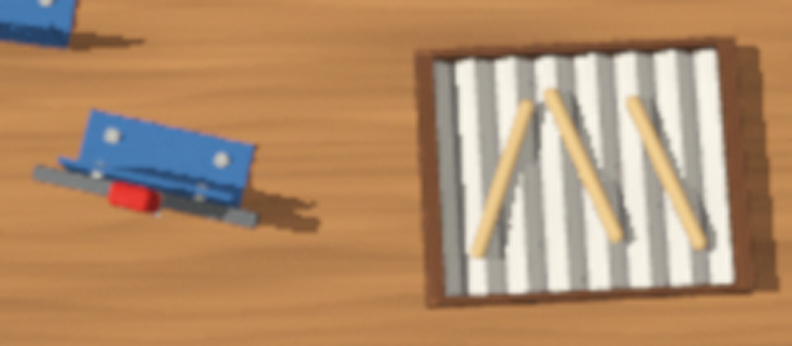

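The crop confirms the choice: the blue upright at left holds the grey rake bar with its red handle, ends at (34,172) and (256,219). The tray rim corners are (416,50), (734,38), (752,291) and (429,306).

```bash
python3 - <<'E'
from h import *
T=cam('top')
f=lambda p,z: ray(T,(p[0]/3.3+160-.35,p[1]/3.3+160-.35),z)
C=[f(p,40) for p in((416,50),(734,38),(752,291),(429,306))]
c=np.mean(C,0);print('tray',c.round(1))
yv=(C[0]-C[1]+C[3]-C[2])/2;xv=(C[0]-C[3]+C[1]-C[2])/2
print(np.linalg.norm(xv),np.linalg.norm(yv),np.degrees(np.arctan2(xv[1],xv[0])),np.degrees(np.arctan2(-yv[0],yv[1])))
g=ray(T,(200.45,219.65),140);print('grip',g.round(1))
a,b=f((34,172),68),f((256,219),68);d=a-b;print('bar',a.round(),b.round(),np.linalg.norm(d),'yaw',np.degrees(np.arctan2(-d[0],d[1])))
a,b=f((93,109),5),f((255,145),5);d=a-b;print('foot',a.round(),b.round(),np.linalg.norm(d),'yaw',np.degrees(np.arctan2(-d[0],d[1])))
for z,p in((75,(282,134)),(0,(108,242)),(0,(435,236))):print(ray(T,p,z).round())
E
```

```text
tray [ 555.2 -184.3   40. ]
224.64983597290666 280.48314875394396 1.8317298508636846 1.9232280778664863
grip [520.3 192.1 140. ]
bar [553. 288.  68.] [511.  99.  68.] 193.44016896896554 yaw -12.54929869234975
foot [619. 248.   5.] [585. 104.   5.] 148.63800095046895 yaw -13.172968879522724
[775. -30.  75.]
[476. 479.   0.]
[ 485. -478.    0.]
```

```bash
cat >>h.py <<'E'
def need(P,yaw=None,B=None):
    """shift (m, tool axes) and spin (deg) from pose B=(xyz,yaw of tool y deg) or measured, to P / yaw"""
    s=observe();R=cv2.Rodrigues(np.array(s['tcp_rot'],float))[0]
    y0=np.degrees(np.arctan2(R[1,1],R[0,1]));p=np.array(s['position'])
    if B is not None: p=np.array(B[0],float);y0=B[1];c,q=np.cos(np.radians(y0)),np.sin(np.radians(y0));R=np.array([[-(-q)*-1 if 0 else -q,c,0],[c,q,0],[0,0,-1.]])
    print('t',s['t'],'pos',np.round(s['position'],1),'yaw',round(y0,2),'tilt',np.round(R[:,2],4),'w',round(s['gripper_width'],1),'F',np.round(s['force'],1))
    if P is not None: print('shift',np.round(R.T@(np.array(P,float)-p)/1000,4),'spin',None if yaw is None else round(-(yaw-y0),2))
E
sed -i 's/\[-(-q)\*-1 if 0 else -q,c,0\]/[-q,c,0]/' h.py
python3 -c "
from h import *
need((515,192,250),-13)"
```

```text
t 0.1 pos [163.1 551.  247.6] yaw 73.51 tilt [-5.0e-04 -1.5e-03 -1.0e+00] w 85.3 F [-0.1  0.4  0.1]
shift [-0.4393 -0.2443 -0.0021] spin 86.51
```

Request:
{"name": "arm_command", "arguments": {
  "targets": [
    {"translation":[-0.055,-0.0305,-0.002],"spin":10.5},
    {"translation":[-0.11,-0.061,-0.002],"spin":21},
    {"translation":[-0.165,-0.0915,-0.002],"spin":31.5},
    {"translation":[-0.22,-0.122,-0.002],"spin":42},
    {"translation":[-0.275,-0.1525,-0.002],"spin":52.5},
    {"translation":[-0.33,-0.183,-0.002],"spin":63},
    {"translation":[-0.385,-0.2135,-0.002],"spin":73.5},
    {"translation":[-0.439,-0.244,-0.002],"spin":84},
    {"translation":[-0.439,-0.244,-0.002],"spin":86.5},
    {"translation":[-0.439,-0.244,-0.002],"spin":86.5}
  ]
}}

```text
t: 1.35
position: [515.0, 192.0, 249.7]
tcp_rot: [-2.459, -1.954, 0.002]
force: [0.1, 0.4, -0.4]
gripper_width: 85.6
grip_force: 0.0
```

```bash
python3 - <<'E'
from h import *
W=cam('wrist');im=get_image('wrist');cv2.imwrite('pics/w1.png',im);need(None)
print('campos',(-W[1].T@W[2]).round(1),W[1].round(3).tolist())
m=mask(im,(0,150,60),(8,255,255))|mask(im,(172,150,60),(180,255,255))
for c in blobs(m,100): 
    r=cv2.minAreaRect(c);print(r,ray(W,r[0],146))
for P in((520,192,146),(520,192,124)):print(proj(W,P))
E
```

```text
t 1.4 pos [514.6 192.6 249.8] yaw -12.97 tilt [-1.1e-03 -1.0e-04 -1.0e+00] w 85.4 F [-0.9 -0.6 -0. ]
campos [532.  259.  376.1] [[0.974, -0.226, -0.002], [-0.217, -0.937, 0.273], [-0.064, -0.266, -0.962]]
((289.3414001464844, 196.80587768554688), (27.559419631958008, 56.36775588989258), 2.385944128036499) [525.04304802 201.43528403 146.        ]
[285.44335185 210.49491312]
[285.06391556 202.67844959]
```

View pics/w1.png

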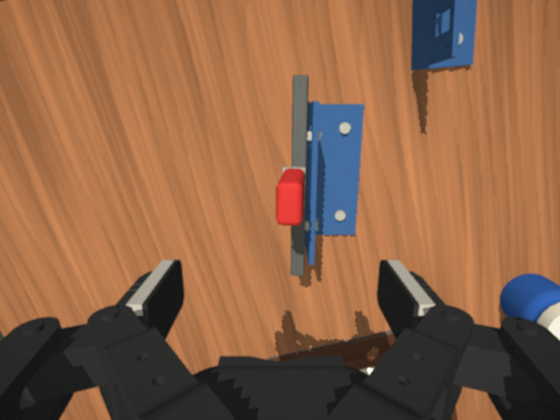

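The wrist view shows the handle's top face at about (289,210), the bar ends at (300,76) and (297,275), and the panel's top edge at about (316,102) and (311,265).

```bash
python3 - <<'E'
from h import *
W=cam('wrist');im=cv2.imread('pics/w1.png');hsv=cv2.cvtColor(im,cv2.COLOR_BGR2HSV)
print(hsv[165:232:5,290].tolist())
m=mask(im,(0,150,215),(8,255,255))|mask(im,(172,150,215),(180,255,255))
for c in blobs(m,100):
    r=cv2.minAreaRect(c);print('face',r,ray(W,r[0],146).round(1))
g=mask(im,(60,0,30),(110,120,125));g[:,:288]=0;g[:,309:]=0;g[:70]=0;g[280:]=0
ys,xs=np.nonzero(g);print(len(ys),ys.min(),ys.max())
v=[];ms=[]
for r in list(range(85,165,5))+list(range(232,268,5)):
    k=xs[ys==r]
    if len(k)>5: v.append((k.min(),k.max(),r))
print(v)
f=lambda p,z:ray(W,p,z)
yaw=lambda a,b:np.degrees(np.arctan2(-(a-b)[0],(a-b)[1]))
a,b=f((300,75),68),f((297,275),68);print('bar',a.round(1),b.round(1),np.linalg.norm(a-b),yaw(a,b))
b_=(hsv[...,0]>105)&(hsv[...,0]<125)&(hsv[...,1]>140)
L=[]
for r in range(115,255,10):
    k=np.nonzero(b_[r,300:375])[0]+300
    if len(k): L.append((k.min(),k.max(),r))
print(L)
A=np.array([f((l[1]+1,l[2]),5) for l in L]);p=np.polyfit(A[:,1],A[:,0],1);print('foot back edge yaw',np.degrees(np.arctan(-p[0])),p)
E
```

```text
[[12, 139, 191], [1, 198, 197], [1, 195, 199], [1, 196, 200], [1, 187, 246], [1, 191, 238], [1, 191, 238], [1, 190, 237], [1, 192, 235], [1, 192, 235], [1, 192, 234], [1, 192, 233], [7, 162, 157], [12, 141, 161]]
face ((288.5, 202.0), (40.0, 21.0), 90.0) [523.2 198.4 146. ]
197 104 258
[]
bar [555.4 288.   68. ] [511.9  99.   68. ] 193.9151235544461 -12.974429383433735
[(np.int64(309), np.int64(361), 115), (np.int64(309), np.int64(360), 125), (np.int64(313), np.int64(359), 135), (np.int64(308), np.int64(359), 145), (np.int64(309), np.int64(358), 155), (np.int64(309), np.int64(358), 165), (np.int64(310), np.int64(357), 175), (np.int64(310), np.int64(356), 185), (np.int64(309), np.int64(355), 195), (np.int64(307), np.int64(355), 205), (np.int64(307), np.int64(354), 215), (np.int64(311), np.int64(353), 225), (np.int64(307), np.int64(313), 235), (np.int64(307), np.int64(313), 245)]
foot back edge yaw -24.602090597241176 [4.57879883e-01 5.16901157e+02]
```

```bash
python3 -c "
from h import *
need((524.4,195.9,122),-13.)"
```

```text
t 1.4 pos [514.6 192.6 249.8] yaw -12.97 tilt [-1.1e-03 -1.0e-04 -1.0e+00] w 85.4 F [-0.9 -0.6 -0. ]
shift [0.0054 0.0089 0.1278] spin 0.03
```

Request:
{"name": "arm_command", "arguments": {
  "targets": [
    {"translation":[0.0055,0.009,0.03],"spin":0},
    {"translation":[0.0055,0.009,0.07],"spin":0},
    {"translation":[0.0055,0.009,0.1],"spin":0},
    {"translation":[0.0055,0.009,0.12],"spin":0},
    {"translation":[0.0055,0.009,0.128],"spin":0},
    {"translation":[0.0055,0.009,0.128],"spin":0}
  ],
  "hand": 0.06
}}

```text
t: 2.15
position: [524.5, 196.7, 122.3]
tcp_rot: [-2.457, -1.957, 0.001]
force: [0.6, 0.1, -0.3]
gripper_width: 59.8
grip_force: 0.0
```

Request:
{"name": "arm_command", "arguments": {
  "targets": [
    {"translation":[0,0,0],"spin":0},
    {"translation":[0,0,0],"spin":0},
    {"translation":[0,0,0],"spin":0},
    {"translation":[0,0,0],"spin":0},
    {"translation":[0,0,0],"spin":0},
    {"translation":[0,0,0],"spin":0}
  ],
  "hand": 0.01,
  "grip_force": 30
}}

```text
t: 2.9
position: [528.2, 195.8, 123.8]
tcp_rot: [2.454, 1.954, 0.01]
force: [5.4, -3.8, 1.1]
gripper_width: 20.0
grip_force: 28.9
```

Request:
{"name": "arm_command", "arguments": {
  "targets": [
    {"translation":[0,0.002,0],"spin":0},
    {"translation":[0,0.004,0],"spin":0},
    {"translation":[0,0.004,0],"spin":0},
    {"translation":[0,0.004,0],"spin":0}
  ],
  "grip_force": 90
}}

```text
t: 3.4
position: [529.0, 195.6, 124.0]
tcp_rot: [-2.459, -1.955, -0.003]
force: [-1.2, -0.5, 8.2]
gripper_width: 19.1
grip_force: 87.6
```

```bash
python3 - <<'E'
from h import *
W=cam('wrist');im=get_image('wrist');need(None);s=observe();print(s['force'],s['moment'])
cv2.imwrite('pics/w2.png',im)
E
```

```text
t 3.45 pos [529.  195.6 124. ] yaw -13.01 tilt [ 0.0013  0.0012 -1.    ] w 18.7 F [-1.8 -0.3  9. ]
[-1.83938285 -0.2516003   9.01432007] [-0.09782436  0.15415892  0.00921127]
```

View pics/w2.png

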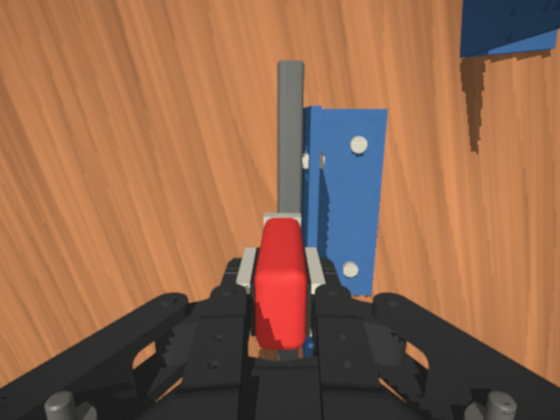

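The handle is gripped between the pads, the bar's far end is at (290,62), and the claws are still in the slots at (305,160).

Request:
{"name": "arm_command", "arguments": {
  "targets": [
    {"translation":[0,0,-0.004],"spin":0},
    {"translation":[0,0,-0.009],"spin":0},
    {"translation":[0,0,-0.0135],"spin":0},
    {"translation":[0,0,-0.0155],"spin":0},
    {"translation":[0,0,-0.0155],"spin":0},
    {"translation":[0,0,-0.0155],"spin":0}
  ]
}}

```text
t: 4.2
position: [528.4, 195.2, 137.6]
tcp_rot: [-2.458, -1.956, 0.001]
force: [-0.1, 1.0, -2.2]
gripper_width: 19.0
grip_force: 87.8
```

```bash
python3 - <<'E'
from h import *
need(None);W=cam('wrist');im=get_image('wrist')
z=68+15
for n in('x',):
    hsv=cv2.cvtColor(im,cv2.COLOR_BGR2HSV);g=((hsv[...,1]<75)&(hsv[...,2]<140))
    L=[]
    for r in range(70,205,8):
        k=np.nonzero(g[r,270:306])[0]+270
        if len(k)>12:L.append((k.min(),k.max(),r))
    print(L)
    col=np.nonzero(g[40:110,290])[0]+40;print(col.min())
E
```

```text
t 4.2 pos [528.4 195.2 137.6] yaw -12.99 tilt [-9.e-04 -1.e-04 -1.e+00] w 19.0 F [-0.1  1.  -2.2]
[(np.int64(278), np.int64(302), 70), (np.int64(278), np.int64(302), 78), (np.int64(278), np.int64(302), 86), (np.int64(278), np.int64(302), 94), (np.int64(278), np.int64(302), 102), (np.int64(278), np.int64(303), 110), (np.int64(278), np.int64(302), 118), (np.int64(278), np.int64(302), 126), (np.int64(278), np.int64(302), 134), (np.int64(278), np.int64(302), 142), (np.int64(278), np.int64(302), 150), (np.int64(278), np.int64(301), 158), (np.int64(278), np.int64(303), 166), (np.int64(278), np.int64(301), 174), (np.int64(278), np.int64(301), 182), (np.int64(278), np.int64(301), 190), (np.int64(278), np.int64(301), 198)]
61
```

```bash
python3 - <<'E'
from h import *
W=cam('wrist');z=81.6
e=ray(W,(290.5,61),z);n=ray(W,(290,198),z);d=e-n
yaw=np.degrees(np.arctan2(-d[0],d[1]));print('end',e,'yaw',yaw)
y=np.radians(-13);X=np.array([np.cos(y),np.sin(y)]);Y=np.array([-X[1],X[0]])
mid=e[:2]-98*Y;o=mid-np.array([528.4,195.2]);print('bar mid rel tool: rake x',o@X,'rake y',o@Y)
E
```

```text
end [556.19233995 286.60796032  81.6       ] yaw -12.755151991764297
bar mid rel tool: rake x 6.517707025200546 rake y -2.6829036031663644
```

Request:
{"name": "arm_command", "arguments": {
  "targets": [
    {"translation":[0,-0.005,0],"spin":0},
    {"translation":[0,-0.015,0],"spin":0},
    {"translation":[0,-0.03,0],"spin":0},
    {"translation":[0,-0.045,0],"spin":0},
    {"translation":[0,-0.06,-0.01],"spin":0},
    {"translation":[0,-0.07,-0.04],"spin":0},
    {"translation":[0,-0.07,-0.07],"spin":0},
    {"translation":[0,-0.07,-0.09],"spin":0},
    {"translation":[0,-0.07,-0.09],"spin":0}
  ]
}}

```text
t: 5.38
position: [460.9, 211.5, 230.0]
tcp_rot: [2.457, 1.956, 0.007]
force: [-0.1, 0.8, -1.2]
gripper_width: 18.9
grip_force: 87.8
```

```bash
python3 - <<'E'
from h import *
T=cam('top');im=cv2.imread('pics/top0.png');g=cv2.cvtColor(im,cv2.COLOR_BGR2GRAY).astype(float)
cr=[]
for r in (182,184,186,236,238,240,242):
    row=g[r,288:388];x=[]
    for i in range(1,len(row)-3):
        a,b=row[i-1:i+1].max(),row[i+2:i+4].min()
        if row[i]>190>=row[i+1] : x.append(288+i+(row[i]-190)/(row[i]-row[i+1]))
    P=np.array([ray(T,(c,r),23)[:2] for c in x]);print(r,P[:,1].round(1),P[0,0].round(1));
y=np.radians(1.88);R=np.array([[np.cos(y),np.sin(y)],[-np.sin(y),np.cos(y)]])
for r in (182,184,186,236,238,240,242):
    row=g[r,288:388]
    x=[288+i+(row[i]-190)/(row[i]-row[i+1]) for i in range(98) if row[i]>190>=row[i+1]]
    q=np.array([R@(ray(T,(c,r),23)[:2]-[555.2,-184.3]) for c in x])
    print(r,q[:,1].round(1))
for r in(180,250):print(g[r,288:388:1].astype(int).tolist()[:20])
print('col',g[165:260,300].astype(int).tolist())
E
```

```text
182 [ -92.8 -129.3 -165.1 -201.3 -236.9 -273.4 -307.7] 645.0
184 [ -93.7 -130.  -165.6 -201.6 -237.7 -273.6 -308.2] 639.0
186 [ -93.6 -129.9 -164.5 -201.9 -237.7 -273.9 -308.6] 633.0
236 [ -94.3 -135.3 -171.2 -207.3 -243.  -279.2 -314.2] 485.9
238 [ -96.7 -135.5 -171.4 -207.5 -243.4 -279.6 -314.1] 480.1
240 [ -99.5 -135.4 -171.8 -207.6 -243.6 -279.7 -314.1] 474.2
242 [-100.  -135.5 -171.7 -207.5 -243.9 -279.8 -314.3] 468.5
182 [  88.5   52.    16.3  -19.9  -55.5  -92.  -126.2]
184 [  87.8   51.6   16.   -20.   -56.1  -91.9 -126.5]
186 [  88.1   51.8   17.2  -20.1  -55.8  -92.1 -126.7]
236 [  92.2   51.3   15.4  -20.6  -56.4  -92.5 -127.5]
238 [  90.    51.3   15.4  -20.7  -56.6  -92.7 -127.1]
240 [  87.4   51.6   15.2  -20.6  -56.6  -92.6 -127. ]
242 [  87.1   51.7   15.5  -20.3  -56.7  -92.6 -127.1]
[87, 88, 92, 112, 134, 143, 143, 136, 115, 127, 208, 236, 239, 239, 236, 211, 172, 161, 160, 159]
[123, 105, 100, 100, 95, 89, 86, 91, 92, 91, 91, 91, 90, 89, 95, 99, 100, 100, 99, 94]
col [144, 142, 139, 136, 134, 131, 130, 129, 122, 105, 92, 80, 82, 170, 224, 239, 241, 241, 241, 242, 241, 241, 241, 241, 241, 241, 241, 242, 242, 242, 242, 241, 241, 241, 240, 233, 220, 218, 217, 217, 216, 215, 214, 213, 212, 211, 211, 211, 210, 208, 191, 154, 147, 147, 146, 144, 144, 143, 141, 140, 139, 139, 138, 137, 134, 133, 135, 135, 133, 131, 130, 124, 110, 106, 105, 106, 106, 105, 107, 110, 110, 109, 109, 106, 95, 90, 81, 82, 121, 142, 144, 142, 142, 142, 140]
```

```bash
python3 -c "
from h import *
need((548.5,-185.2,190),2.05)"
```

```text
t 5.375 pos [460.9 211.5 230. ] yaw -12.97 tilt [ 0.0045  0.002  -1.    ] w 18.9 F [-0.1  0.8 -1.2]
shift [-0.3671  0.1742  0.0396] spin -15.02
```

Request:
{"name": "arm_command", "arguments": {
  "targets": [
    {"translation":[-0.025,0.012,0],"spin":0},
    {"translation":[-0.07,0.034,0],"spin":-2},
    {"translation":[-0.12,0.057,0],"spin":-4},
    {"translation":[-0.17,0.081,0],"spin":-6},
    {"translation":[-0.22,0.105,0],"spin":-9},
    {"translation":[-0.27,0.128,0],"spin":-11},
    {"translation":[-0.315,0.15,0.01],"spin":-13},
    {"translation":[-0.35,0.167,0.025],"spin":-15},
    {"translation":[-0.367,0.1745,0.04],"spin":-15},
    {"translation":[-0.367,0.1745,0.04],"spin":-15}
  ]
}}

```text
t: 6.62
position: [546.8, -185.8, 185.5]
tcp_rot: [-2.181, -2.255, 0.002]
force: [-0.2, 0.2, -1.5]
gripper_width: 18.8
grip_force: 87.4
```

```bash
python3 - <<'E'
from h import *
W=cam('wrist');im=get_image('wrist');need((548.5,-185.2,190),2.05);cv2.imwrite('pics/w3.png',im)
cv2.imwrite('pics/t3.png',get_image('top'))
E
```

```text
t 6.675 pos [ 547.3 -185.   186.6] yaw 1.97 tilt [-0.0028  0.0019 -1.    ] w 18.8 F [ 0.  -0.6 -1.6]
shift [-0.0002  0.0012 -0.0034] spin -0.08
```

View pics/w3.png

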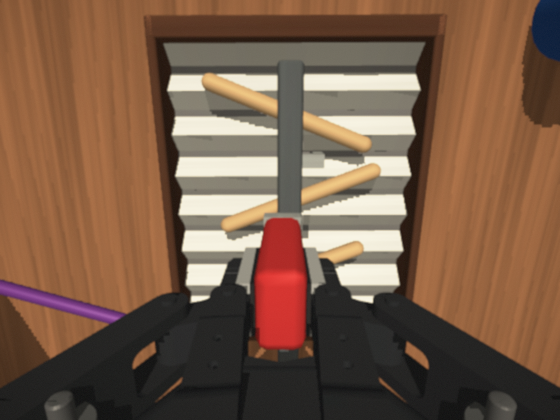

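In the wrist view the bar hangs over mid-tray (end at (290,61)) with the three dowels still askew below. I'll check the tooth-to-ridge alignment in this view.

```bash
python3 - <<'E'
from h import *
W=cam('wrist');im=cv2.imread('pics/w3.png');g=cv2.cvtColor(im,cv2.COLOR_BGR2GRAY).astype(float)
y=np.radians(2.0);X=np.array([np.cos(y),np.sin(y)]);Y=np.array([-X[1],X[0]])
e=ray(W,(290.5,61),130.6)[:2];n=ray(W,(290,198),130.6)[:2]
mid=e-98*Y;tcp=np.array([547.3,-185.0]);print('mid rel tcp',(mid-tcp)@X,(mid-tcp)@Y,'bar yaw',np.degrees(np.arctan2(-(e-n)[0],(e-n)[1])))
for c in(190,200,270,320,390,400):
    col=g[:,c];t=[r+(col[r]-190)/(col[r]-col[r+1]) for r in range(50,300) if col[r]>190>=col[r+1]]
    q=np.array([ray(W,(c,r),23)[:2] for r in t])
    print(c,np.round(t,1),'in rake y:',((q-mid)@Y).round(1),'x',((q-mid)@X)[0].round(0))
print('walls', [(( ray(W,p,40)[:2]-mid)@X).round(1) for p in((152,30),(440,30),(165,42),(424,42))])
E
```

```text
mid rel tcp 6.753938767765558 -2.4702439328270165 bar yaw 2.252051098778967
190 [ 90.3 134.5 176.2 214.5 250.8 284.9] in rake y: [ 91.   54.8  18.1 -18.  -54.4 -90.7] x -81.0
200 [ 90.4 134.5 176.2 214.5 250.8 284.8] in rake y: [ 91.   54.8  18.1 -17.9 -54.4 -90.7] x -73.0
270 [ 90.  106.7 134.4 175.7 200.9 210.8] in rake y: [ 91.2  77.9  54.8  18.5  -4.8 -14.4] x -14.0
320 [ 90.  118.2 127.1 175.7 192.3 214.5 250.8] in rake y: [ 91.2  68.4  61.   18.5   3.2 -17.9 -54.3] x 28.0
390 [ 89.6 134.3 175.4 214.3 250.7 284.7] in rake y: [ 91.5  54.9  18.8 -17.7 -54.1 -90.4] x 87.0
400 [ 89.6 134.  175.4 214.3 250.7] in rake y: [ 91.6  55.2  18.8 -17.7 -54.1] x 95.0
walls [np.float64(-102.2), np.float64(115.0), np.float64(-93.1), np.float64(103.9)]
```

Request:
{"name": "arm_command", "arguments": {
  "targets": [
    {"translation":[0,0.003,0],"spin":0},
    {"translation":[0,0.003,0.015],"spin":0},
    {"translation":[0,0.003,0.03],"spin":0},
    {"translation":[0,0.003,0.042],"spin":0},
    {"translation":[0,0.003,0.05],"spin":0},
    {"translation":[0,0.003,0.056],"spin":0},
    {"translation":[0,0.003,0.056],"spin":0},
    {"translation":[0,0.003,0.056],"spin":0}
  ]
}}

```text
t: 7.72
position: [551.4, -185.9, 132.2]
tcp_rot: [2.182, 2.26, 0.001]
force: [0.3, 0.3, -2.0]
gripper_width: 18.9
grip_force: 87.6
```

Request:
{"name": "arm_command", "arguments": {
  "targets": [
    {"translation":[0,0.006,0],"spin":0},
    {"translation":[0,0.014,0],"spin":0},
    {"translation":[0,0.022,0],"spin":0},
    {"translation":[0,0.03,0],"spin":0},
    {"translation":[0,0.038,0],"spin":0},
    {"translation":[0,0.046,0],"spin":0},
    {"translation":[0,0.054,0],"spin":0},
    {"translation":[0,0.062,0],"spin":0},
    {"translation":[0,0.07,0],"spin":0},
    {"translation":[0,0.078,0],"spin":0}
  ]
}}

```text
t: 8.98
position: [629.6, -183.0, 131.8]
tcp_rot: [-2.182, -2.26, -0.0]
force: [-0.3, 0.5, -0.9]
gripper_width: 18.8
grip_force: 87.7
```

Request:
{"name": "arm_command", "arguments": {
  "targets": [
    {"translation":[0,0,-0.01],"spin":0},
    {"translation":[0,0,-0.03],"spin":0},
    {"translation":[0,-0.01,-0.05],"spin":0},
    {"translation":[0,-0.03,-0.055],"spin":0},
    {"translation":[0,-0.055,-0.055],"spin":0},
    {"translation":[0,-0.07,-0.055],"spin":0},
    {"translation":[0,-0.078,-0.055],"spin":0},
    {"translation":[0,-0.078,-0.055],"spin":0}
  ]
}}

```text
t: 9.98
position: [551.0, -185.8, 187.1]
tcp_rot: [2.182, 2.259, 0.001]
force: [-0.0, -0.7, -2.1]
gripper_width: 18.8
grip_force: 87.9
```

```bash
python3 - <<'E'
from h import *
im=get_image('wrist');need(None);cv2.imwrite('pics/w4.png',im)
E
```

```text
t 10.025 pos [ 551.6 -185.8  187. ] yaw 2.0 tilt [ 1.e-03 -1.e-04 -1.e+00] w 18.7 F [ 0.2  0.3 -1.6]
```

View pics/w4.png

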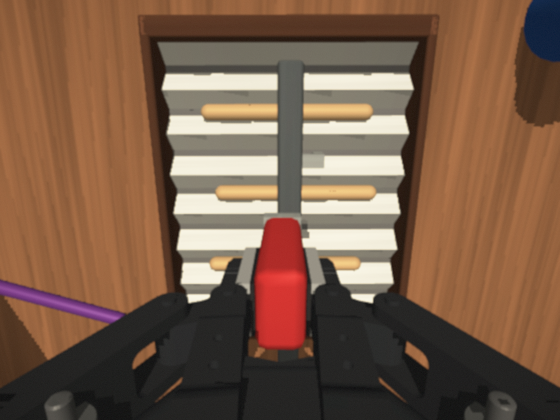

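After one pass, all three dowels lie parallel in grooves at (287,112), (295,192) and (285,263). I'll comb the other half to make sure they are settled.

Request:
{"name": "arm_command", "arguments": {
  "targets": [
    {"translation":[0,0,0.02],"spin":0},
    {"translation":[0,0,0.04],"spin":0},
    {"translation":[0,0,0.052],"spin":0},
    {"translation":[0,0,0.055],"spin":0},
    {"translation":[0,-0.006,0.055],"spin":0},
    {"translation":[0,-0.016,0.055],"spin":0},
    {"translation":[0,-0.026,0.055],"spin":0},
    {"translation":[0,-0.036,0.055],"spin":0},
    {"translation":[0,-0.046,0.055],"spin":0},
    {"translation":[0,-0.056,0.055],"spin":0}
  ]
}}

```text
t: 11.28
position: [494.4, -187.8, 131.9]
tcp_rot: [2.182, 2.26, 0.0]
force: [0.7, -0.0, -2.6]
gripper_width: 18.9
grip_force: 87.5
```

Request:
{"name": "arm_command", "arguments": {
  "targets": [
    {"translation":[0,-0.01,0],"spin":0},
    {"translation":[0,-0.02,0],"spin":0},
    {"translation":[0,-0.025,0],"spin":0},
    {"translation":[0,-0.025,-0.01],"spin":0},
    {"translation":[0,-0.025,-0.03],"spin":0},
    {"translation":[0,-0.025,-0.06],"spin":0},
    {"translation":[0,-0.025,-0.09],"spin":0},
    {"translation":[0,-0.025,-0.1],"spin":0},
    {"translation":[0,-0.025,-0.1],"spin":0}
  ]
}}

```text
t: 12.4
position: [470.5, -188.7, 232.2]
tcp_rot: [2.181, 2.259, 0.001]
force: [0.1, -0.4, -3.5]
gripper_width: 18.8
grip_force: 87.8
```

```bash
python3 - <<'E'
from h import *
y=np.radians(-13);X=np.array([np.cos(y),np.sin(y)])
p=np.array([528.5,195.3]);q=p-60*X
need((q[0],q[1],200),-13.0)
E
```

```text
t 12.4 pos [ 470.5 -188.7  232.2] yaw 2.02 tilt [ 1.2e-03 -4.0e-04 -1.0e+00] w 18.8 F [ 0.1 -0.4 -3.5]
shift [0.3972 0.0135 0.032 ] spin 15.02
```

Request:
{"name": "arm_command", "arguments": {
  "targets": [
    {"translation":[0.025,0.001,0],"spin":0},
    {"translation":[0.075,0.0025,0],"spin":2},
    {"translation":[0.125,0.004,0],"spin":4},
    {"translation":[0.175,0.006,0],"spin":6},
    {"translation":[0.225,0.008,0],"spin":9},
    {"translation":[0.275,0.009,0],"spin":12},
    {"translation":[0.325,0.011,0],"spin":14},
    {"translation":[0.37,0.0125,0.01],"spin":15},
    {"translation":[0.397,0.0135,0.03],"spin":15},
    {"translation":[0.397,0.0135,0.032],"spin":15}
  ]
}}

```text
t: 13.65
position: [468.1, 209.6, 196.9]
tcp_rot: [-2.454, -1.959, 0.009]
force: [0.6, -0.2, -2.5]
gripper_width: 19.1
grip_force: 87.8
```

```bash
python3 - <<'E'
from h import *
cv2.imwrite('pics/t5.png',get_image('top'));cv2.imwrite('pics/w5.png',get_image('wrist'))
T=cam('top');im=cv2.imread('pics/t5.png')
a=cv2.resize(im[165:260,280:395],None,fx=3.4,fy=3.4,interpolation=cv2.INTER_CUBIC);b=cv2.resize(cv2.imread('pics/w5.png'),(400,300))
h=max(a.shape[0],300);o=np.zeros((h,a.shape[1]+400,3),np.uint8);o[:a.shape[0],:a.shape[1]]=a;o[:300,a.shape[1]:]=b
print(o.shape);cv2.imwrite('pics/c5.png',o)
y=np.radians(-13);X=np.array([np.cos(y),np.sin(y)])
q=np.array([528.5,195.3])-60*X
need((q[0],q[1],138),-13.0)
E
```

```text
(323, 791, 3)
t 13.75 pos [469.1 208.1 198.6] yaw -12.95 tilt [-0.0026 -0.0016 -1.    ] w 19.2 F [-0.2  0.1 -2.2]
shift [0.001  0.0009 0.0606] spin 0.05
```

View pics/c5.png

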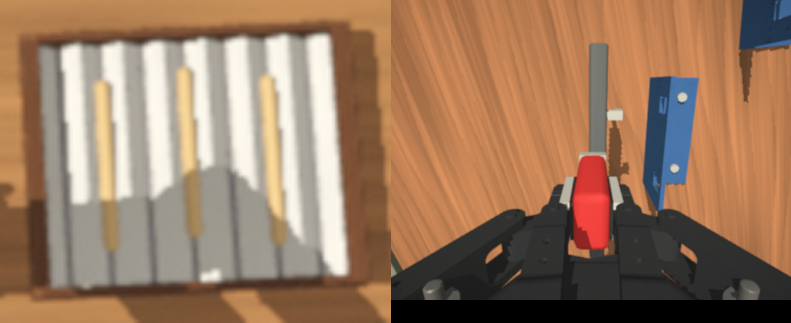

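The left half shows all three dowels settled and parallel in their grooves. The right half shows the rake still square in the hand, in front of the empty slots. Descending to the insertion height.

Request:
{"name": "arm_command", "arguments": {
  "targets": [
    {"translation":[0.001,0.001,0.02],"spin":0},
    {"translation":[0.001,0.001,0.045],"spin":0},
    {"translation":[0.001,0.001,0.058],"spin":0},
    {"translation":[0.001,0.001,0.0605],"spin":0},
    {"translation":[0.001,0.001,0.0605],"spin":0},
    {"translation":[0.001,0.001,0.0605],"spin":0},
    {"translation":[0.001,0.001,0.0605],"spin":0}
  ]
}}

```text
t: 14.62
position: [471.3, 209.5, 139.9]
tcp_rot: [2.458, 1.956, 0.002]
force: [-0.4, 0.8, -3.0]
gripper_width: 19.0
grip_force: 87.5
```

```bash
python3 - <<'E'
from h import *
W=cam('wrist');im=get_image('wrist');need((528.5,195.3,138),-13.0)
g=((lambda h:(h[...,1]<75)&(h[...,2]<140))(cv2.cvtColor(im,cv2.COLOR_BGR2HSV)))
print([(r,(np.nonzero(g[r,270:306])[0]+270)[[0,-1]]) for r in(70,110,150,190)],(np.nonzero(g[40:110,290])[0]+40).min())
E
```

```text
t 14.675 pos [471.1 209.5 139.8] yaw -12.98 tilt [ 9.e-04  4.e-04 -1.e+00] w 19.0 F [-0.4 -0.4 -2.3]
shift [-0.001   0.0591  0.0018] spin 0.02
[(70, array([278, 302])), (110, array([278, 302])), (150, array([278, 301])), (190, array([278, 301]))] 61
```

Request:
{"name": "arm_command", "arguments": {
  "targets": [
    {"translation":[-0.001,0.008,0.0015],"spin":0},
    {"translation":[-0.001,0.02,0.0015],"spin":0},
    {"translation":[-0.001,0.03,0.0015],"spin":0},
    {"translation":[-0.001,0.038,0.0015],"spin":0},
    {"translation":[-0.001,0.045,0.0015],"spin":0},
    {"translation":[-0.001,0.051,0.0015],"spin":0},
    {"translation":[-0.001,0.056,0.0015],"spin":0},
    {"translation":[-0.001,0.059,0.0015],"spin":0},
    {"translation":[-0.001,0.059,0.0015],"spin":0},
    {"translation":[-0.001,0.059,0.0015],"spin":0}
  ]
}}

```text
t: 15.92
position: [528.0, 195.2, 137.8]
tcp_rot: [-2.458, -1.956, 0.0]
force: [0.4, 0.8, -2.3]
gripper_width: 19.1
grip_force: 87.8
```

```bash
python3 - <<'E'
from h import *
need((528.5,195.3,124),-13.0)
E
```

```text
t 15.925 pos [528.  195.2 137.8] yaw -12.98 tilt [-3.e-04  0.e+00 -1.e+00] w 19.1 F [ 0.4  0.8 -2.3]
shift [0.0002 0.0005 0.0138] spin 0.02
```

Request:
{"name": "arm_command", "arguments": {
  "targets": [
    {"translation":[0,0.0005,0.003],"spin":0},
    {"translation":[0,0.0005,0.006],"spin":0},
    {"translation":[0,0.0005,0.009],"spin":0},
    {"translation":[0,0.0005,0.012],"spin":0},
    {"translation":[0,0.0005,0.014],"spin":0},
    {"translation":[0,0.0005,0.016],"spin":0},
    {"translation":[0,0.0005,0.018],"spin":0},
    {"translation":[0,0.0005,0.018],"spin":0}
  ]
}}

```text
t: 16.92
position: [529.0, 195.0, 123.8]
tcp_rot: [2.458, 1.955, 0.004]
force: [-6.1, -2.8, 20.9]
gripper_width: 19.2
grip_force: 91.3
```

Request:
{"name": "arm_command", "arguments": {
  "targets": [
    {"translation":[0,0,0.002],"spin":0},
    {"translation":[0,0,0.004],"spin":0},
    {"translation":[0,0,0.005],"spin":0},
    {"translation":[0,0,0.005],"spin":0}
  ]
}}

```text
t: 17.42
position: [529.0, 195.2, 123.5]
tcp_rot: [2.457, 1.955, 0.008]
force: [-15.1, -5.2, 47.7]
gripper_width: 18.9
grip_force: 94.8
```

Request:
{"name": "arm_command", "arguments": {
  "targets": [
    {"translation":[0,0,-0.004],"spin":0},
    {"translation":[0,0,-0.007],"spin":0},
    {"translation":[0,0,-0.007],"spin":0}
  ]
}}

```text
t: 17.8
position: [529.0, 195.1, 123.9]
tcp_rot: [2.458, 1.956, 0.003]
force: [-3.7, -1.9, 14.0]
gripper_width: 19.0
grip_force: 89.6
```

Request:
{"name": "arm_command", "arguments": {
  "targets": [
    {"translation":[0,0,-0.001],"spin":0},
    {"translation":[0,0,-0.001],"spin":0},
    {"translation":[0,0,-0.001],"spin":0},
    {"translation":[0,0,-0.001],"spin":0},
    {"translation":[0,0,-0.001],"spin":0}
  ],
  "hand": 0.06
}}

```text
t: 18.42
position: [528.7, 195.0, 122.6]
tcp_rot: [-2.458, -1.956, 0.0]
force: [-0.5, -0.1, -0.4]
gripper_width: 60.1
grip_force: 0.0
```

Request:
{"name": "arm_command", "arguments": {
  "targets": [
    {"translation":[0,0,-0.015],"spin":0},
    {"translation":[0,0,-0.04],"spin":0},
    {"translation":[0,0,-0.08],"spin":0},
    {"translation":[0,-0.04,-0.13],"spin":0},
    {"translation":[0,-0.09,-0.15],"spin":0},
    {"translation":[0,-0.12,-0.15],"spin":0},
    {"translation":[0,-0.12,-0.15],"spin":0}
  ]
}}

```text
t: 19.3
position: [410.3, 222.3, 274.5]
tcp_rot: [2.456, 1.958, 0.004]
force: [-0.4, 1.0, -0.7]
gripper_width: 60.1
grip_force: 0.0
```

```bash
python3 - <<'E'
from h import *
need(None)
t=get_image('top');w=get_image('wrist')
cv2.imwrite('pics/t6.png',t)
a=cv2.resize(t[120:270,60:450],(780,300),interpolation=cv2.INTER_CUBIC);b=cv2.resize(w,(390,292))
o=np.zeros((592,780,3),np.uint8);o[:300]=a;o[300:,:390]=b
s=get_image('scene');o[300:,390:]=cv2.resize(s[170:280,270:417],(390,292),interpolation=cv2.INTER_CUBIC)
cv2.imwrite('pics/c6.png',o)
E
```

```text
t 19.3 pos [410.3 222.3 274.5] yaw -12.88 tilt [ 0.0022  0.0013 -1.    ] w 60.1 F [-0.4  1.  -0.7]
```

View pics/c6.png

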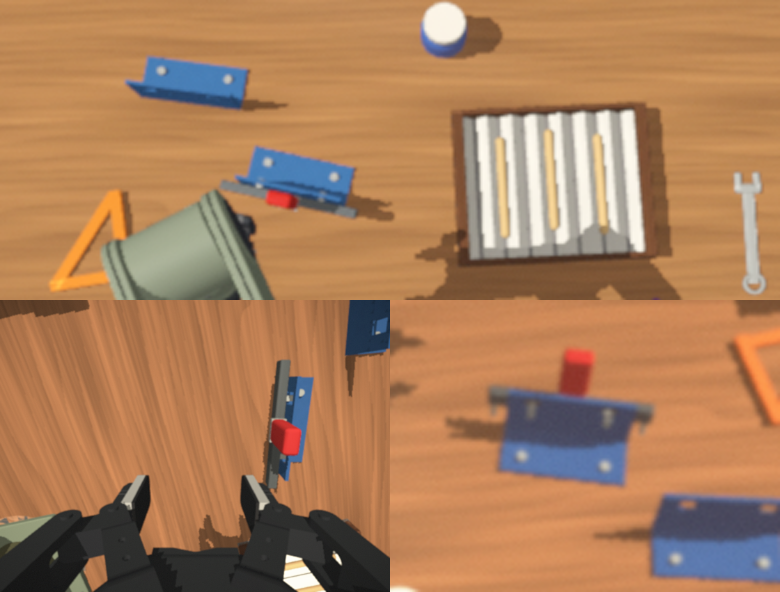

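The rake hangs home, with its handle at the same top-view pixel (200,220) as at the start and both claws through the slots. The dowels lie straight in their grooves, and the jar, square and wrench are in place.

```bash
python3 -c "
from plant import *
print(hand_in())"
```

```text
the job is handed in; nothing more can be done
None
```

I handed the job in at about 19 s: all three dowels lie parallel in their grooves, the rake is hung fully home and released, and the jar, square and wrench are where they were.

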